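# Hook a bridging link under a headed terminal stud and drop it over the post

## Task

Fit the copper bridging link onto the terminal block by its red grip: tilt it nose down, pass its oblong eye over the wide head of the stud, draw the link towards the post until the nose of the eye bears on the stud's neck with a firm pull of about 10 N (never over 18 N), and then, keeping it drawn, gently lower the tail so that its hole drops over the plain post and the link lies flat, held under the head. Let go of it there, and leave the meter, the tub of terminals and the reel where they are.

Things in the scene. Friction and masses are not known exactly. Their poses are not given: they have to be found in the camera images.
- link_grip (a point): Loose copper bridging link (0.1-0.2 kg): flat bar 144 x 30 x 4 mm with an upright red plastic grip, 16 mm along the bar, 24 across, top 49 mm above the bar's underside. Point: centre of the grip, 30 mm above the underside. +x runs along the bar to its tail (shorter hole), -x to its nose (oblong eye), z up. The bar reaches from x = -78 to +66 mm.
- link_nose (a point): Point on the link, axes as the link's: middle of the nose-side end of the oblong eye, half-way through the bar (x -72 mm from the grip centre, 2 mm above the underside). The eye is a rectangular opening 36 mm long (x -72 to -36 mm) and 17 mm wide; the nose rim beyond it is 6 mm long. It goes over the stud's head only with the nose tilted down about 35 degrees.
- link_hole (a point): Point on the link, axes as the link's: middle of the tail hole, half-way through the bar (x +45 mm from the grip centre, 2 mm above the underside). The hole is 24 mm long (x) and 15 mm wide (y). It meets the post when the eye bears on the neck or is less than 2 mm short of it; farther short, the tail may land on top of the post.
- block: Fixed terminal block: grey base 172 x 80 x 36 mm, low red and black sockets on top, two brass pads with tops 40 mm above the bench. Origin on the bench, within 8 mm of under the grip centre when fitted; base from x -104 to +68 mm. +x runs from the headed stud to the plain post, z up. The fitted link lies flat on both pads, axes along these. The pads are hard: set down slowly.
- stud_head (a point): Centre of the headed stud's top (block x -68 mm, 57 mm above the bench), axes as the block's; rigid. Dark head 40 mm long (x), 12 wide, 5 thick, underside 12 mm above the pad. The 8 mm round neck below is set off-centre by an unknown -6 to +6 mm in x: find it by feel. Tilted, the nose rim goes down just beyond the head's -x end, then is drawn to +x under the head; lowering the tail then clears the head.
- post_top (a point): Centre of the plain post's top (block x +44.5 mm, 49 mm above the bench), axes as the block's: rigid round pin, 9 mm diameter, standing 9 mm above its pad, rim chamfered 1 mm.
- meter_mid (a point): Bystander: yellow handheld meter, 140 x 70 x 32 mm; its centre. Leave alone.
- tub_mid (a point): Bystander: blue open tub of spare terminals, 90 x 70 x 30 mm; its centre. Leave alone.
- reel_mid (a point): Bystander: bare aluminium reel standing on its flange, 60 mm diameter, 36 mm high; its centre. Leave alone.
There are look-alikes about, which are no part of the job. Of the things like the part that bears link_grip, leave any that is blue or turquoise; of the rest the larger one is meant.

How it is judged:
On the way:
1. the link, still tilted at least 0.2 rad, has its nose under the stud's head and is drawn against the neck with at least 4 N (angle between link_nose's own z axis and vertical above 0.2 rad and z of link_nose in the frame of stud_head between -0.019 and -0.005 m and x of link_nose in the frame of stud_head between -0.0135 and 0.006 m and y of link_nose in the frame of stud_head between -0.006 and 0.006 m and contact force between link and neck above 4 N), for 0.2 s.
At the end, for the whole second after the job is handed in: the link lies level (within 0.05 rad) on the block's pads, its tail hole round the post (hole centre within 8.5 mm along and 6 mm across, at least 4 mm below the post's top), its nose end under the stud's head beyond the neck and not over 4.5 mm from touching it, at rest and released (angle between link_nose's own z axis and vertical below 0.05 rad and z of link_hole in the frame of post_top between -0.01 and -0.004 m and x of link_hole in the frame of post_top between -0.0085 and 0.0085 m and y of link_hole in the frame of post_top between -0.006 and 0.006 m and z of link_nose in the frame of stud_head below -0.011 m and x of link_nose in the frame of stud_head between -0.014 and 0.005 m and x of link_nose in the frame of neck above -0.0085 m and y of link_nose in the frame of stud_head between -0.007 and 0.007 m and linear speed of link below 0.01 m/s and contact force between the fingers and link below 0.1 N).
It fails at once if the link is pulled against the stud's neck with more than 18 N (contact force between link and neck above 18 N).
It fails at once if the link presses on the block anywhere with more than 35 N in all (contact force between link and block above 35 N).
It fails at once if the arm or fingers press on the block with more than 10 N (contact force between any of the arm, the fingers and block above 10 N).
It fails at once if the meter, the tub or the reel is moved more than 20 mm (distance of any of meter_mid, tub_mid, reel_mid from where it was at the start of the episode above 0.02 m).
It also fails if it takes over 66 s, if anything falls off the work surface, if the arm or the gripper's body presses on something with over 40 N, if the wrist force passes 120 N, or if a joint passes its speed limit or range.

## Robot

A 6-joint arm with a two-finger parallel gripper is mounted at the origin on the work surface. World frame = base frame: x ahead of the robot, y to its left, z up, the work surface at z = 0. Lengths are in m, angles in rad, forces in N, time in s.
With the tool pointing down it reaches from about 0.325 to 0.925 m from the base axis. Payload 3.1 kg.
Tool frame: the origin (TCP) lies at the very end of the fingers, on their centre line; the grasp point (between the pads) lies 19 mm behind it; z points along the fingers, x is the direction in which the jaws open and shut, and the axes are right-handed (so a half turn about z gives the same grasp; the last joint's range is limited). The gripper opens to 85 mm and grips with 20 to 120 N. Pads are 22 mm wide; open, the fingers measure 114 mm over their backs; the gripper's body (76 mm by 85 mm) begins 54 mm behind the grasp point. The pads swing forward as they close: fully open they stand 13 mm farther back than shut.
Start: joints at [1.065, 0.217, 1.613, -0, 1.311, -0.112], TCP at [0.24, 0.577, 0.231] pointing down, gripper open.
Joint ranges: [-2.75, 2.75], [-0.78, 2.1], [0.31, 2.55], [-1.13, 4.27], [0.13, 2.63], [-2.58, 2.58]. Speed limits (rad/s): [2.79, 2.79, 3.14, 3.14, 3.14, 3.14].

## Interface

Orientations are given as [roll, pitch, yaw] about the fixed x, y, z axes, in that order (R = Rz(yaw) Ry(pitch) Rx(roll)).
In Python, from rig import bot gives the robot as it stands. Calls block until the motion is done:
- bot.move_pose(position, orientation): joint-space move of the TCP to a pose.
- bot.move_l(position, rotation=None, speed=0.15, stop_force=None): straight line of the TCP; rotation=None keeps the orientation; speed is the mean speed in m/s. With stop_force (N) it stops when the force on the tool has changed by that much, and returns True; else False.
- bot.goto_joints(angles): joint-space move.
- bot.move_gripper(opening, f_grip=None): opening from 0.0 (shut) to 1.0 (fully open); f_grip is the grip in N (None keeps the last); returns when the fingers have stopped.
- bot.sleep(seconds).
- bot.solve_ik(position, orientation): joint angles nearest the present ones, or None.
- bot.capture(name): name is "scene" or "top"; returns a dict with "pixels" (384x512x3 uint8, blue, green, red), "fovy" (degrees; the focal length in pixels is half the picture's height over the tangent of half this angle, whatever the lens; pixels are square), "cx", "cy" (the principal point, pixels), "xyz" and "orientation" of the camera in the world. Camera axes: x right, y down, z forward; pixel columns grow to the right and rows downward; lengths in m; the calibration is good to about 2 mm. A picture is of the moment at which its call begins. There is no depth.
A pose or a line that the arm cannot do raises bot.IKError and nothing moves.
- bot.finish_job(): hands the job in, once; it reports no verdict.
Readings, each from a call of its own:
- bot.read_time_s(): time.
- bot.read_qpos(): joint angles.
- bot.read_qvel(): joint speeds.
- bot.read_joint_torque(): joint torques, N m.
- bot.read_tool_pos(): TCP position.
- bot.read_ee_rot(): TCP orientation.
- bot.read_wrist_force(): force on the tool from outside, world axes, zero at the start.
- bot.read_wrist_torque(): the same for the moment, N m.
- bot.read_grip_width(): opening from 0.0 (shut) to 1.0 (fully open).
Only numpy, scipy, OpenCV 4.12 (cv2) and the standard library are available. Lean on these libraries where they do the work, as an engineer would, in place of code of your own. Each camera call takes 0.05 s, during which the arm holds its last target.

## Working session

There is one attempt and no reset: what is moved stays moved. The work goes in short steps, each a Python script; the robot and the scene stay as the last script left them, time stands still between calls to the robot, and variables do not carry over. Pictures are saved under pics/ and viewed, and the job is handed in when it is done.

```bash
ls; mkdir -p pics
python3 - <<'E'
from rig import bot
import cv2
for n in ("scene","top"):
    c=bot.capture(n); cv2.imwrite(f"pics/{n}0.png",c["pixels"])
    print(n,{k:v for k,v in c.items() if k!="pixels"})
print(bot.read_time_s(),bot.read_tool_pos(),bot.read_ee_rot(),bot.read_wrist_force())
E
```

```text
pics
scene {'fovy': 48.9771376886614, 'cx': 252.80520708250145, 'cy': 192.04674716274303, 'xyz': array([0.8692034 , 0.5169899 , 1.03987002]), 'orientation': array([-2.60003909,  0.00318133,  2.64971916])}
top {'fovy': 47.11245061651638, 'cx': 264.0979025516459, 'cy': 190.78354135683833, 'xyz': array([0.52095924, 0.01535849, 1.12547804]), 'orientation': array([-3.06895804e+00, -2.21898043e-03, -1.58798902e+00])}
0.1 [0.23943967 0.57650275 0.23007216] [-3.14135633e+00  2.18679258e-03  1.17703817e+00] [-0.12411471 -0.44483746 -0.2684251 ]
```

View pics/scene0.png

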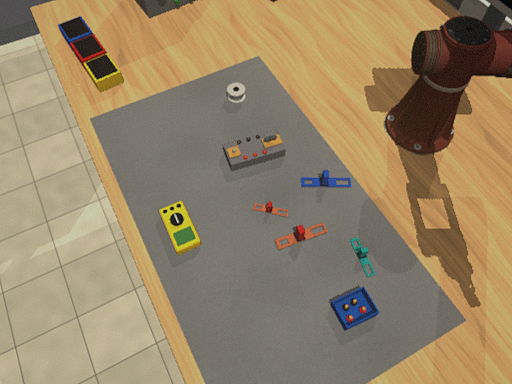

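View pics/top0.png

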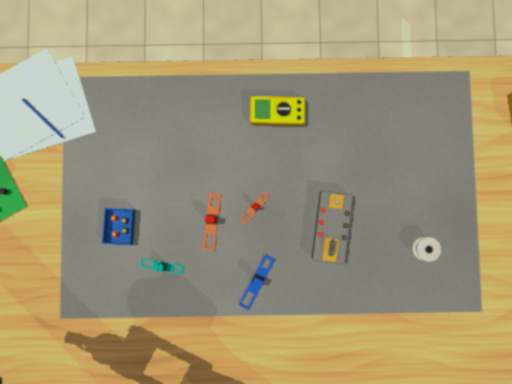

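Candidates for the link in the top view are the large copper one (212,222), a small copper one (256,207), a blue one (257,282) and a turquoise one (162,266). I choose the large copper one and check it close up.

Run:
```python
import cv2,numpy as np
t=cv2.imread("pics/top0.png"); s=cv2.imread("pics/scene0.png")
def cr(im,x,y,w,h,k): return cv2.resize(im[y:y+h,x:x+w],None,fx=k,fy=k,interpolation=cv2.INTER_CUBIC)
a=np.hstack([cr(t,180,185,50,75,8)[:600],cr(t,310,185,50,75,8)[:600]]); cv2.imwrite("pics/ctop.png",a)
b=np.vstack([cr(s,265,215,80,36,8),cr(s,215,125,80,36+6,8)[:300]]); cv2.imwrite("pics/cscene.png",b)
print(a.shape,b.shape)
```

```text
(600, 800, 3) (588, 640, 3)
```

View pics/ctop.png

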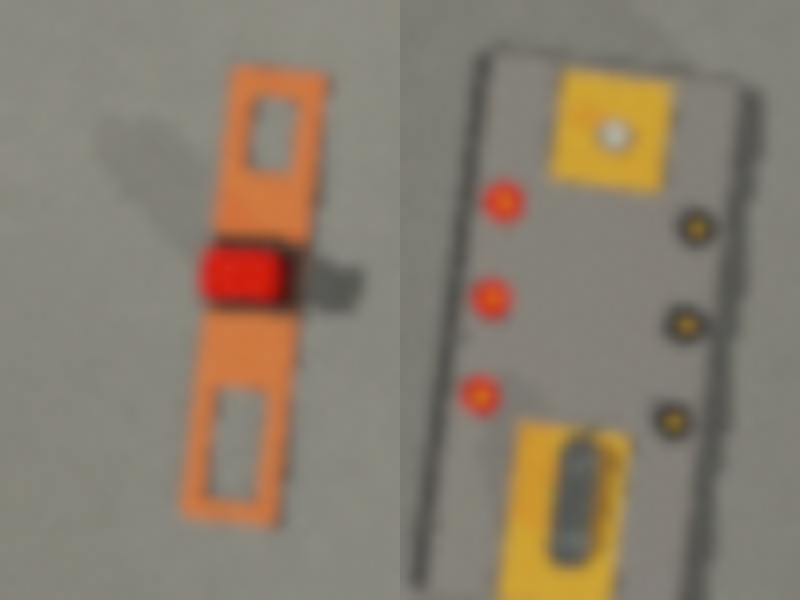

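View pics/cscene.png

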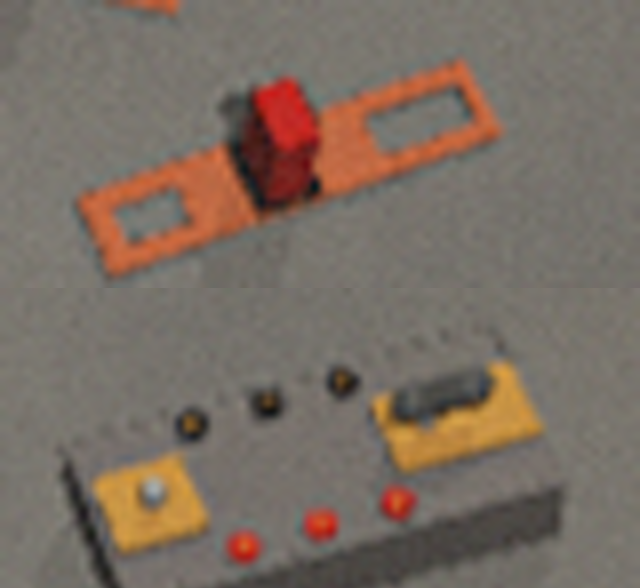

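```bash
cat > h.py <<'E'
import numpy as np, cv2
from scipy.spatial.transform import Rotation as R
def ray(c,uv):
    uv=np.atleast_2d(np.asarray(uv,float)); f=192/np.tan(np.radians(c["fovy"])/2)
    d=np.c_[(uv[:,0]-c["cx"])/f,(uv[:,1]-c["cy"])/f,np.ones(len(uv))]
    return d@R.from_euler("xyz",c["orientation"]).as_matrix().T
def cast(c,uv,z):
    d=ray(c,uv); o=np.asarray(c["xyz"]); return o+d*((z-o[2])/d[:,2])[:,None]
def blobs(m,amin=3):
    n,l,s,ce=cv2.connectedComponentsWithStats(m.astype(np.uint8)); return [(ce[i],s[i,4],l==i) for i in range(1,n) if s[i,4]>=amin]
E
cat > meas.py <<'E'
from rig import bot
from h import *
def win(m,x0,y0,x1,y1):
    k=np.zeros_like(m); k[y0:y1,x0:x1]=m[y0:y1,x0:x1]; return k
W={"top":((195,185,228,260),(310,185,360,270)),"scene":((268,218,332,255),(218,125,292,175))}
for n in ("scene","top"):
    c=bot.capture(n); p=cv2.cvtColor(c["pixels"],cv2.COLOR_BGR2HSV).astype(int); h,s,v=p[...,0],p[...,1],p[...,2]
    L,B=W[n]
    cu=win((h>=6)&(h<=15)&(s>110)&(v>120),*L); red=win(((h<5)|(h>174))&(s>150)&(v>60),*L)
    redtop=win(((h<5)|(h>174))&(s>180)&(v>170),*L)
    ys,xs=np.nonzero(cu|red); 
    ys,xs=np.nonzero(cu); P=cast(c,np.c_[xs,ys],.004)[:,:2]
    r=cv2.minAreaRect((P*1000).astype(np.float32)); print(n,"link rect mm",r, "red top @.049",cast(c,[(np.nonzero(redtop)[1].mean(),np.nonzero(redtop)[0].mean())],.049)[0], redtop.sum())
    gold=win((h>=17)&(h<=28)&(s>120)&(v>110),*B)
    cs=[]
    for ce,a,l in blobs(gold,40):
        yy,xx=np.nonzero(l); P=cast(c,np.c_[xx,yy],.04)[:,:2]; r=cv2.minAreaRect((P*1000).astype(np.float32)); print("  pad",ce,a,r)
        # non-gold inside hull
        hull=cv2.convexHull(np.c_[xx,yy].astype(np.int32)); k=np.zeros_like(gold,np.uint8); cv2.fillPoly(k,[hull],1)
        ins=(k>0)&(s<100)
        for c2,a2,l2 in blobs(ins,4):
            print("    inside",c2,a2,"head@.057",cast(c,[c2],.057)[0],"post@.049",cast(c,[c2],.049)[0])
E
python3 meas.py
```

```text
scene link rect mm ((528.03857421875, 147.87335205078125), (31.13536262512207, 143.6902618408203), 82.8838882446289) red top @.049 [0.53384017 0.14718541 0.049     ] 37
  pad [272.59130435 141.59130435] 115 ((454.4500732421875, -145.44287109375), (33.70386505126953, 56.33223342895508), 83.14026641845703)
    inside [269.72340426 138.08510638] 47 head@.057 [ 0.46115469 -0.14561326  0.057     ] post@.049 [ 0.45783341 -0.15100647  0.049     ]
  pad [233.25742574 151.69306931] 101 ((572.7991333007812, -164.34283447265625), (35.14503860473633, 33.697479248046875), 81.31346893310547)
    inside [233.875 150.125] 8 head@.057 [ 0.57409912 -0.1564356   0.057     ] post@.049 [ 0.57169714 -0.16191689  0.049     ]
top link rect mm ((527.2266235351562, 146.70606994628906), (30.892147064208984, 143.74110412597656), 82.91590118408203) red top @.049 [0.53302922 0.14619585 0.049     ] 43
  pad [335.97206704 200.93296089] 179 ((571.7802734375, -165.43911743164062), (34.21735382080078, 33.94697570800781), 80.87989807128906)
    inside [336.5 201.5] 12 head@.057 [ 0.56955939 -0.16375624  0.057     ] post@.049 [ 0.56992327 -0.16509733  0.049     ]
  pad [329.44672131 250.29098361] 244 ((453.0750732421875, -147.24681091308594), (34.23427200317383, 55.494300842285156), 81.29167175292969)
    inside [331.40909091 247.31818182] 66 head@.057 [ 0.45924677 -0.14825948  0.057     ] post@.049 [ 0.45878472 -0.14948453  0.049     ]
```

The crop confirms it: large copper bar, red grip, long eye towards the robot (-x) and short hole at +x. It lies the same way round as the block, with the stud at -x. Next I check IK for the whole plan.

```bash
cat >> h.py <<'E'
GL=np.array([.5334,.1467]); LY=np.radians(-7.1)
BY=np.radians(-8.7)
S0=np.array([.4601,-.1468]); P0=np.array([.5709,-.1635])   # stud, post seen
bx=np.array([np.cos(BY),np.sin(BY),0]); by=np.array([-np.sin(BY),np.cos(BY),0])
mid=(S0+P0)/2; S=np.r_[mid-bx[:2]*.05625,.057]
NOSE=np.array([-.072,0,-.028]); TCPL=np.array([0,0,-.019])
FLIP=False
def linkR(tilt,yaw): return R.from_euler("z",yaw)*R.from_euler("y",-tilt)   # tilt>0 nose down
def toolR(RL,flip=False):
    q=RL*R.from_euler("x",np.pi)
    return q*R.from_euler("z",np.pi) if flip else q
def pose_nose(nose,tilt,yaw=BY,flip=False,dy=0,dx=0):
    """TCP pose putting link_nose at world point; dx,dy: TCP minus nominal in link frame"""
    RL=linkR(tilt,yaw); p=np.asarray(nose)+RL.apply(TCPL+[dx,dy,0]-NOSE)
    return p,toolR(RL,flip).as_euler("xyz")
E
python3 - <<'E'
from rig import bot
from h import *
print(S,mid)
for flip in (False,True):
    o=toolR(linkR(0,LY),flip).as_euler("xyz")
    print(flip,o,bot.solve_ik([*GL,.011],o),bot.solve_ik([*GL,.12],o))
    for dx,z,t in((-.0245,.12,.61),(-.0245,.047,.61),(0,.047,.61),(0,.042,0)):
        p,o=pose_nose(S+bx*dx+[0,0,z-.057],t,flip=flip); print("  ",p.round(3),bot.solve_ik(p,o))
E
```

```text
[ 0.45989722 -0.14664158  0.057     ] [ 0.5155  -0.15515]
False [ 3.14159265  0.         -0.12391838] [ 1.41517005e-01  3.59304881e-01  1.90668385e+00 -4.44089210e-16
  8.75603925e-01  2.65435382e-01] [ 1.41517005e-01  1.88917497e-01  1.87116716e+00 -4.44089210e-16
  1.08150800e+00  2.65435382e-01]
   [ 0.489 -0.151  0.169] [-0.5825876  -0.30055324  2.34776026  0.45440384  0.57634557 -0.74895583]
   [ 0.489 -0.151  0.096] [-0.5825876  -0.13457734  2.38832336  0.66140976  0.40001174 -0.98220421]
   [ 0.513 -0.155  0.096] [-0.55387223 -0.07407377  2.3351163   0.64758504  0.38070113 -0.94757239]
   [ 0.531 -0.158  0.051] [-4.15070696e-01  2.93031675e-01  1.89778948e+00 -4.44089210e-16
  9.50771503e-01 -2.63227051e-01]
True [-3.14159265  0.          3.01767428] None None
   [ 0.489 -0.151  0.169] [-0.5825876  -0.30055324  2.34776026  0.45440384  0.57634557  2.39263682]
   [ 0.489 -0.151  0.096] [-0.5825876  -0.13457734  2.38832336  0.66140976  0.40001174  2.15938844]
   [ 0.513 -0.155  0.096] [-0.55387223 -0.07407377  2.3351163   0.64758504  0.38070113  2.19402026]
   [ 0.531 -0.158  0.051] None
```

Run:
```python
from rig import bot
from h import *
o=toolR(linkR(0,LY)).as_euler("xyz")
bot.move_pose([*GL,.12],o); print(bot.read_time_s())
bot.move_gripper(.5); print(bot.read_time_s())
print(bot.move_l([*GL,.011],speed=.08,stop_force=8),bot.read_tool_pos(),bot.read_time_s())
bot.move_gripper(0,80); print(bot.read_grip_width(),bot.read_tool_pos(),bot.read_wrist_force(),bot.read_time_s())
c=bot.capture("scene"); cv2.imwrite("pics/g1.png",cv2.resize(c["pixels"][170:290,230:390],None,fx=5,fy=5))
f0=bot.read_wrist_force()
bot.move_l([*GL,.10],speed=.12); print(bot.read_wrist_force()-f0,bot.read_grip_width(),bot.read_time_s())
```

```text
2.125
2.6167
False [0.5340565  0.14678098 0.01167415] 4.1333
0.17689485333932006 [0.53408361 0.14679504 0.01164076] [ 0.19939604 -0.39840733  2.11145089] 4.4833
[ 0.0276038   0.35858981 -3.6303566 ] 0.17874154008050877 5.425
```

View pics/g1.png

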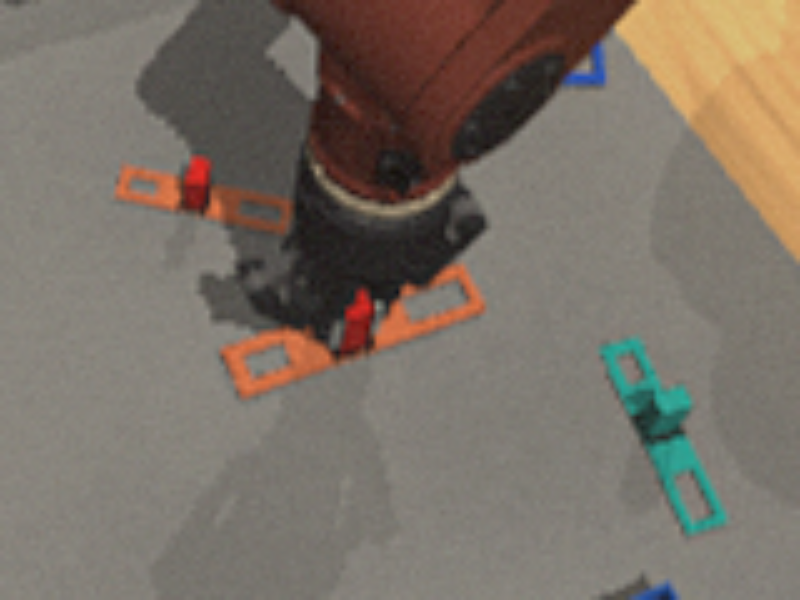

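Gripped squarely. Next I carry it over the stud, tilted and high, and look in both cameras.

```bash
sed -i 's/TCPL=np.array(\[0,0,-.019\])/TCPL=np.array([0,0,-.0184])/' h.py
python3 - <<'E'
from rig import bot
from h import *
p,o=pose_nose(S+bx*-.0265+[0,0,.035],.61)
bot.move_pose(p,o); bot.sleep(.3)
print(p,bot.read_tool_pos(),o,bot.read_ee_rot(),bot.read_wrist_force(),bot.read_time_s())
for n,(x,y) in (("scene",(205,90)),("top",(290,165))):
    c=bot.capture(n); cv2.imwrite(f"pics/{n}1.png",c["pixels"]); cv2.imwrite(f"pics/{n}1c.png",cv2.resize(c["pixels"][y:y+100,x:x+120],None,fx=6,fy=6,interpolation=cv2.INTER_CUBIC))
E
```

```text
[ 0.48660151 -0.15072791  0.14111508] [ 0.48710668 -0.15011656  0.14114237] [ 3.14159265 -0.61       -0.15184364] [-3.14137444 -0.60976906 -0.15039514] [-1.12263392  0.17169437 -1.05420736] 6.8833
```

View pics/scene1c.png

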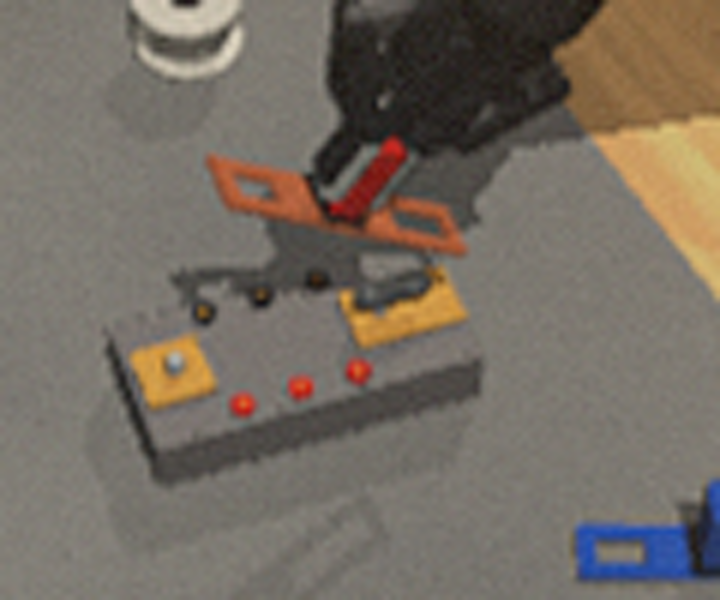

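View pics/top1c.png

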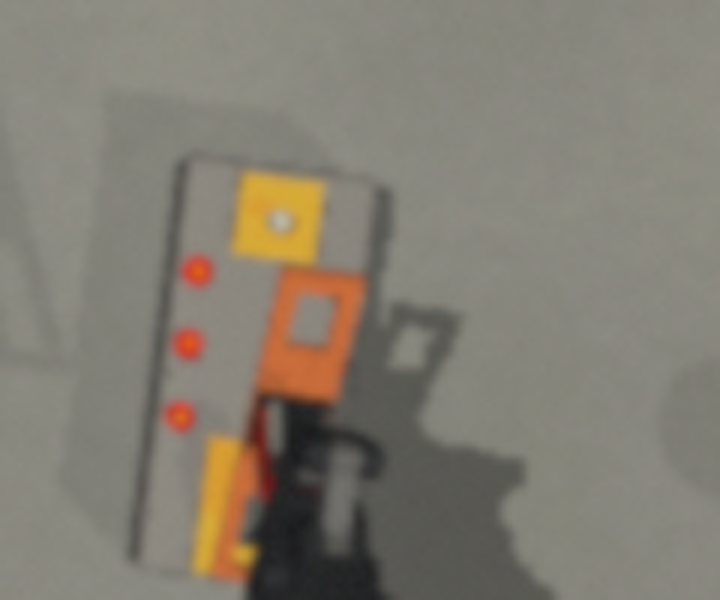

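Run:
```python
from rig import bot
from h import *
tp=bot.read_tool_pos(); RL=R.from_euler("xyz",bot.read_ee_rot())*R.from_euler("x",-np.pi)
print("link yaw,tilt",RL.as_euler("zyx"))
def P(l): return tp+RL.apply(np.array(l)-TCPL)
def proj(c,X):
    f=192/np.tan(np.radians(c["fovy"])/2); q=R.from_euler("xyz",c["orientation"]).inv().apply(X-c["xyz"]); return q[:2]/q[2]*f+[c["cx"],c["cy"]]
obs={"top":{"tailL":(283,268),"tailR":(365,275)},"scene":{"tailL":(232,208),"tailR":(208,155),"noseL":(467,252),"noseR":(440,198)}}
off={"top":(290,165),"scene":(205,90)}
loc={"tailL":(.066,.015,-.026),"tailR":(.066,-.015,-.026),"noseL":(-.078,.015,-.026),"noseR":(-.078,-.015,-.026)}
for n in obs:
    c=bot.capture(n)
    for k,(u,v) in obs[n].items():
        px=np.array([(u+.5)/6-.5,(v+.5)/6-.5])+off[n]; X=P(loc[k]); Y=cast(c,[px],X[2])[0]
        print(n,k,"px",px.round(1),"pred",proj(c,X).round(1),"obs-pred mm along/across",1000*(Y-X)@bx,1000*(Y-X)@by)
    p=cv2.cvtColor(c["pixels"],cv2.COLOR_BGR2HSV).astype(int)
    print({k:proj(c,np.array(v)).round(1) for k,v in {"S":S,"P":np.r_[P0,.049]}.items()})
    for nm,xyz,d in (("stud",S,0),("post",np.r_[(S+bx*.1125)[:2],.049],0)): print(nm,proj(c,xyz).round(2))
```

```text
link yaw,tilt [-0.18330371 -0.60194212 -0.10448488]
top tailL px [336.8 209.2] pred [336.7 209.5] obs-pred mm along/across 0.5614170169415859 -0.04752443257395347
top tailR px [350.4 210.4] pred [350.5 211.4] obs-pred mm along/across 1.998919510732651 0.3368701044575093
{'S': array([330.7, 247.1]), 'P': array([335.8, 201.1])}
stud [330.73 247.06]
post [335.9  201.03]
scene tailL px [243.2 124.2] pred [243.2 123.4] obs-pred mm along/across 0.9173839581916253 2.9206615975033183
scene tailR px [239.2 115.4] pred [239.6 115.3] obs-pred mm along/across 1.1205365859765095 0.16762873021276048
scene noseL px [282.4 131.6] pred [282.7 131.5] obs-pred mm along/across 0.9325738356851889 0.17377543066667647
scene noseR px [277.9 122.6] pred [278.9 123.9] obs-pred mm along/across 0.9346430834001977 -5.447986471586917
{'S': array([269.9, 137.7]), 'P': array([233.9, 149.6])}
stud [269.92 137.68]
post [233.79 149.62]
```

Run:
```python
from rig import bot
from h import *
tp=bot.read_tool_pos(); RL=R.from_euler("xyz",bot.read_ee_rot())*R.from_euler("x",-np.pi)
print("link yaw,tilt",RL.as_euler("ZYX"))
def lat(X): d=(X-S)@np.c_[bx,by]; return (d*1000).round(2)
W0={"top":(295,170,360,270),"scene":(218,110,300,178)}
for n in ("top","scene"):
    c=bot.capture(n); p=cv2.cvtColor(c["pixels"],cv2.COLOR_BGR2HSV).astype(int); h,s,v=p[...,0],p[...,1],p[...,2]
    win=np.zeros(h.shape,bool); x0,y0,x1,y1=W0[n]; win[y0:y1,x0:x1]=1
    cu=win&(h>=6)&(h<=15)&(s>110)&(v>90)
    b=max(blobs(cu),key=lambda t:t[1]); big=cv2.morphologyEx(b[2].astype(np.uint8),cv2.MORPH_OPEN,np.ones((2,2)))
    for ce,a,l in blobs(cu,20):
        yy,xx=np.nonzero(l); d=ray(c,np.c_[xx,yy]); nrm=RL.apply([0,0,1]); q=tp+RL.apply(np.array([0,0,-.026])-TCPL)
        X=c["xyz"]+d*(((q-c["xyz"])@nrm)/(d@nrm))[:,None]; L=RL.inv().apply(X-tp)+TCPL
        print(n,"copper",a,"link x",L[:,0].min().round(4),L[:,0].max().round(4),"y",L[:,1].min().round(4),L[:,1].max().round(4), "rect",cv2.minAreaRect((L[:,:2]*1000).astype(np.float32)))
    # sockets from the first, unobstructed picture
    im=cv2.imread(f"pics/{n}0.png"); p=cv2.cvtColor(im,cv2.COLOR_BGR2HSV).astype(int); h,s,v=p[...,0],p[...,1],p[...,2]
    win[:]=0; x0,y0,x1,y1={"top":(313,188,358,265),"scene":(222,128,290,170)}[n]; win[y0:y1,x0:x1]=1
    red=win&((h<10)|(h>174))&(s>130)&(v>100)
    for ce,a,l in blobs(red,3): print("  red",ce.round(1),a,lat(cast(c,[ce],.038)[0]))
    blk=win&(v<65)
    for ce,a,l in blobs(blk,3): print("  blk",ce.round(1),a,lat(cast(c,[ce],.038)[0]))
```

```text
link yaw,tilt [-1.51293639e-01 -6.09870332e-01  9.01259036e-05]
top copper 258 link x 0.0102 0.0692 y -0.0159 0.0151 rect ((39.69439697265625, -0.41515350341796875), (59.114051818847656, 30.89663314819336), 0.2705986201763153)
top copper 89 link x -0.0775 -0.0081 y 0.0006 0.0148 rect ((-42.70439910888672, 10.262798309326172), (69.52259826660156, 14.095499038696289), 4.44596004486084)
  red [322.5 209.8] 18 [87.38 28.41]
  red [320.9 221.8] 19 [57.38 28.5 ]
  red [319.5 234. ] 14 [27.31 28.3 ]
scene copper 221 link x -0.0779 0.0701 y -0.0168 0.0202 rect ((-3.8722686767578125, 2.6876296997070312), (148.50563049316406, 35.836669921875), 1.2983719110488892)
  red [264.2 151.3] 12 [27.82 28.09]
  red [254.5 154. ] 12 [58.11 27.58]
  red [245. 157.] 10 [87.86 28.45]
  blk [257.3 136.7] 6 [ 28.46 -30.23]
  blk [248.  139.1] 7 [ 58.02 -30.78]
  blk [270.2 139.2] 5 [-4.63 -8.21]
  blk [238.5 142. ] 6 [ 88.29 -30.14]
  blk [226.7 157.5] 27 [138.62  12.2 ]
```

Run:
```python
from rig import bot
from h import *
c=bot.capture("top"); im=cv2.imread("pics/top0.png"); p=cv2.cvtColor(im,cv2.COLOR_BGR2HSV).astype(int); v=p[...,2]
win=np.zeros(v.shape,bool); win[205:245,338:350]=1
for th in (85,95,105):
  for ce,a,l in blobs(win&(v<th),2): print(th,ce.round(1),a,((cast(c,[ce],.038)[0]-S)@np.c_[bx,by]*1000).round(2))
# base outline top face gray sides: v profile across rows mid-block
```

```text
85 [347.7 225.7] 3 [ 56.9 -37.9]
85 [342.  236.5] 2 [ 28.67 -27.29]
95 [346.7 212.9] 12 [ 87.71 -31.67]
95 [347.4 232.4] 48 [ 40.42 -39.23]
95 [343.8 237.2] 13 [ 27.5  -32.01]
105 [346.8 212.9] 21 [ 87.78 -32.02]
105 [346.4 233.5] 88 [ 37.34 -37.22]
```

```bash
cat >> h.py <<'E'
S=S+by*-.0014
E
cat > ctl.py <<'E'
from rig import bot
from h import *
def nose_now():
    RL=R.from_euler("xyz",bot.read_ee_rot())*R.from_euler("x",-np.pi)
    n=bot.read_tool_pos()+RL.apply(NOSE-TCPL)
    d=(n-S); y,p,r=RL.as_euler("ZYX"); return np.array([d@bx,d@by,n[2]]),-p,y
def F():
    f=np.mean([bot.read_wrist_force() for _ in range(3)],0); return np.array([f@bx,f@by,f[2]])
def tgt(x,y,z,tilt):   # x,y mm-in-m relative to stud along block axes; z world
    return pose_nose(np.r_[(S+bx*x+by*y)[:2],z],tilt)
def rep(t=""): n,ti,y=nose_now(); print(t,"nose mm",(n*1000).round(2),"tilt",round(ti,3),"yaw",round(y,4),"F",F().round(2),"t",round(bot.read_time_s(),2))
E
python3 - <<'E'
from ctl import *
c=np.zeros(3)
p,o=tgt(-.0265,0,.066,.61); bot.move_l(p,o,speed=.05); bot.sleep(.2); rep("above")
c=p-bot.read_tool_pos(); print(c)
bot.move_l(p+c,o,speed=.02); bot.sleep(.2); rep("corr"); 
p,o=tgt(-.0265,0,.048,.61); print(bot.move_l(p+c,o,speed=.02,stop_force=4)); bot.sleep(.1); rep("down")
for n,(x,y) in (("scene",(205,90)),("top",(290,165))):
    cc=bot.capture(n); cv2.imwrite(f"pics/{n}2c.png",cv2.resize(cc["pixels"][y:y+100,x:x+120],None,fx=6,fy=6,interpolation=cv2.INTER_CUBIC))
E
```

```text
above nose mm [-26.06  -0.19  66.52] tilt 0.611 yaw -0.1515 F [-0.2   1.05 -1.27] t 8.1
[-0.00035965  0.0002246  -0.00057205]
corr nose mm [-26.88   0.18  65.46] tilt 0.61 yaw -0.1519 F [ 0.47  0.12 -0.85] t 8.55
False
down nose mm [-26.7    0.09  47.63] tilt 0.61 yaw -0.1517 F [ 0.01 -0.3   0.4 ] t 9.7
```

View pics/scene2c.png

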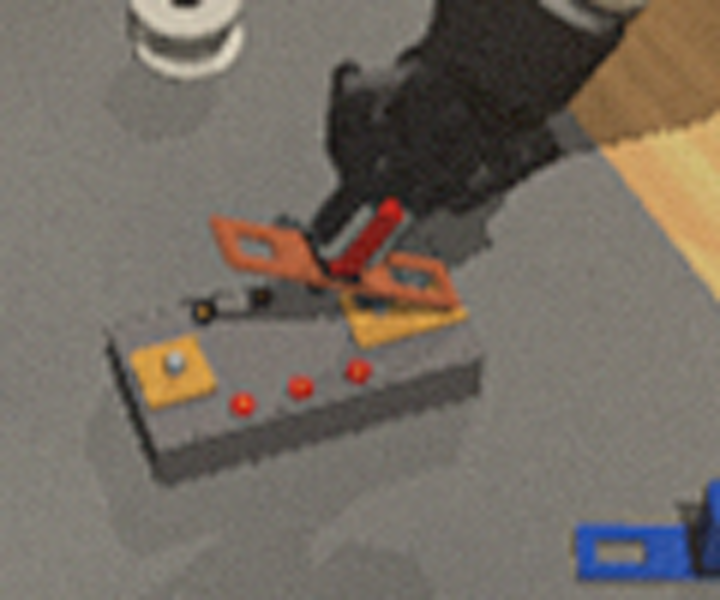

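View pics/top2c.png

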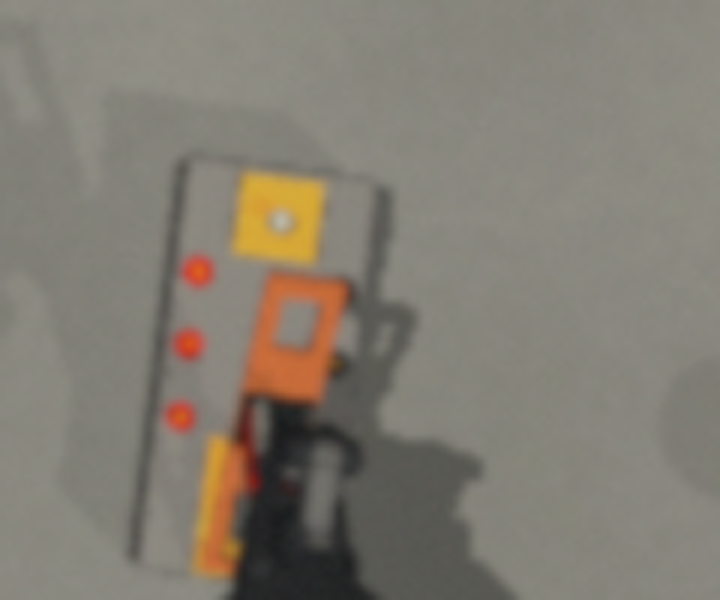

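The nose went down freely beyond the head, at (425,285) in the scene crop, with the dark head showing through the eye. Now I draw it towards the post.

Run:
```python
from ctl import *
p0,o=tgt(-.0265,0,.048,.61); 
n,_,_=nose_now(); e=np.array([-.0265,0,.048])-n
def T(x): return tgt(x+e[0],e[1],.0475+e[2],.61)
f0=F(); print("f0",f0,e)
p,o=T(-.014); print(bot.move_l(p,o,speed=.015,stop_force=4)); rep("a")
p,o=T(.004); print(bot.move_l(p,o,speed=.006,stop_force=4)); rep("b"); bot.sleep(.1); rep("c")
```

```text
f0 [ 0.35176051 -0.25664238 -1.43411175] [ 2.44350684e-04 -8.80910356e-05  3.83847312e-04]
False
a nose mm [-1.386e+01 -1.000e-02  4.781e+01] tilt 0.61 yaw -0.1519 F [-0.42  0.65 -1.32] t 10.82
True
b nose mm [-0.38  0.55 46.6 ] tilt 0.607 yaw -0.151 F [ 0.23 -0.15 -0.58] t 13.02
c nose mm [-1.17  0.91 45.9 ] tilt 0.605 yaw -0.1514 F [-0.6  -0.43 -0.87] t 13.12
```

Run:
```python
from ctl import *
bot.sleep(.3); rep("settled"); 
for i in range(3): print(F().round(2))
n,ti,_=nose_now()
# step draw in small increments
e=None
x=n[0]
p,o=tgt(n[0]+.003,n[1],.0468,.607)
print(bot.move_l(p,o,speed=.004,stop_force=5)); rep("d"); bot.sleep(.15); rep("e")
```

```text
settled nose mm [-1.29  0.95 45.8 ] tilt 0.605 yaw -0.1513 F [-0.56 -0.59 -1.18] t 13.42
[-0.56 -0.59 -1.18]
[-0.56 -0.59 -1.18]
[-0.56 -0.59 -1.18]
False
d nose mm [ 0.8   1.19 46.1 ] tilt 0.605 yaw -0.1515 F [-4.77 -1.91 -1.98] t 14.28
e nose mm [ 0.81  1.17 46.1 ] tilt 0.605 yaw -0.1516 F [-5.18 -1.19 -1.35] t 14.43
```

Run:
```python
from ctl import *
x=.0017
for i in range(6):
    x+=.0004
    p,o=tgt(x,.0003,.0468,.607); bot.move_l(p,o,speed=.004); bot.sleep(.12); rep(f"{x*1000:.1f}")
    if F()[0]<-9: break
bot.sleep(.3); rep("hold")
```

```text
2.1 nose mm [ 0.94  1.01 45.98] tilt 0.605 yaw -0.152 F [-5.48 -0.89  0.19] t 14.89
2.5 nose mm [ 1.1   1.05 45.85] tilt 0.604 yaw -0.1518 F [-6.   -1.64  0.6 ] t 15.26
2.9 nose mm [ 1.24  1.1  45.7 ] tilt 0.604 yaw -0.1514 F [-8.03 -1.83  1.52] t 15.62
3.3 nose mm [ 1.41  1.13 45.62] tilt 0.603 yaw -0.1511 F [-9.68 -1.48  1.34] t 15.99
hold nose mm [ 1.41  1.1  45.62] tilt 0.603 yaw -0.1511 F [-9.17 -1.8   2.32] t 16.29
```

Neck found: about 9 N, held, with the nose at x = 1.4 mm, so the offset is near +6 mm. Now I lower the tail about the nose under force control.

```bash
cat > low.py <<'E'
from ctl import *
import json,sys
def lower(ths,st,Fx=-7.5,speed=.012,ytar=.0004,zm=.0006,stop=None):
    for th in ths:
        xc=st["x"]+.002*(np.sin(.603)-np.sin(th))
        zt=.040+.006*np.sin(th)+.002*np.cos(th)+zm
        p,o=tgt(xc,ytar+st["cy"],zt+st["cz"],th)
        hit=bot.move_l(p,o,speed=speed,stop_force=stop) if stop else bot.move_l(p,o,speed=speed)
        bot.sleep(.06)
        n,ti,_=nose_now(); f=F(); rep(f"th {th:.2f} {hit}")
        st["cy"]+=np.clip(.5*(ytar-n[1]),-.0003,.0003); st["cz"]+=np.clip(.5*(zt-n[2]),-.0004,.0004)
        st["x"]+=np.clip((f[0]-Fx)*.00015,-.0004,.0003)
        json.dump(st,open("st.json","w"))
        if f[0]<-13 or f[2]>9 or abs(f[1])>7 or hit: print("STOP"); return False
    return True
E
python3 - <<'E'
from low import *
st=dict(x=.0033,cy=-.0003,cz=.0006)
lower(np.arange(.56,.29,-.05),st)
print(st)
E
```

```text
th 0.56 False nose mm [ 1.43  1.19 45.05] tilt 0.556 yaw -0.1511 F [-10.15  -0.73   2.97] t 16.83
th 0.51 False nose mm [ 1.    1.21 44.78] tilt 0.505 yaw -0.1525 F [-5.71  0.68 -0.66] t 17.33
th 0.46 False nose mm [ 1.02  1.12 44.74] tilt 0.454 yaw -0.1527 F [-5.68  1.15 -0.75] t 17.86
th 0.41 False nose mm [ 1.07  1.02 44.67] tilt 0.403 yaw -0.1531 F [-5.87  2.15  0.24] t 18.39
th 0.36 False nose mm [ 1.15  0.93 44.61] tilt 0.353 yaw -0.1534 F [-7.08  1.71  0.45] t 18.93
th 0.31 False nose mm [ 1.19  0.78 44.45] tilt 0.302 yaw -0.1536 F [-7.42  1.81  1.46] t 19.47
{'x': np.float64(0.0037647907660852474), 'cy': np.float64(-0.001958908037756364), 'cz': np.float64(0.0012321281059151055)}
```

Run:
```python
from low import *
st=json.load(open("st.json"))
lower([.26,.21,.17],st,ytar=.0006)
for n,(x,y) in (("scene",(205,90)),("top",(290,165))):
    cc=bot.capture(n); cv2.imwrite(f"pics/{n}3c.png",cv2.resize(cc["pixels"][y:y+100,x:x+120],None,fx=6,fy=6,interpolation=cv2.INTER_CUBIC))
```

```text
th 0.26 False nose mm [ 1.24  0.69 44.31] tilt 0.252 yaw -0.1535 F [-6.71  1.87  2.81] t 20.01
th 0.21 False nose mm [ 1.24  0.55 43.97] tilt 0.202 yaw -0.1532 F [-7.1   2.68  3.  ] t 20.56
th 0.17 False nose mm [ 1.26  0.47 43.79] tilt 0.161 yaw -0.153 F [-7.47  1.96  2.34] t 21.03
```

View pics/scene3c.png

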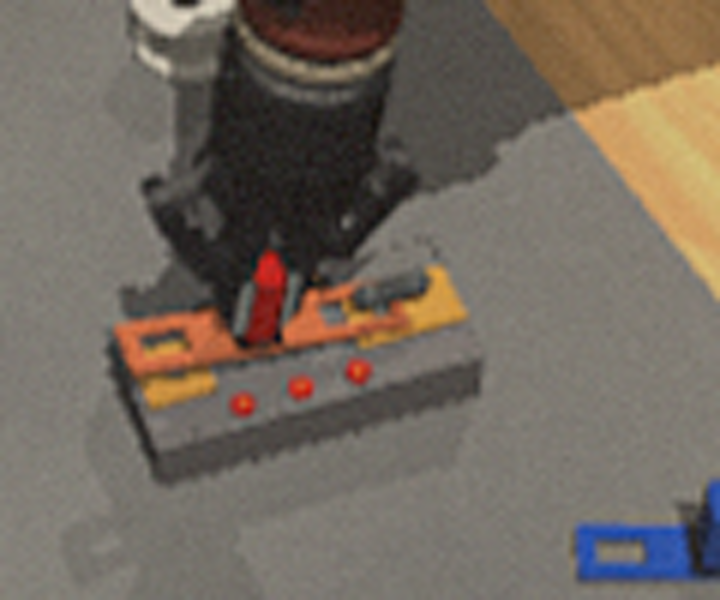

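View pics/top3c.png

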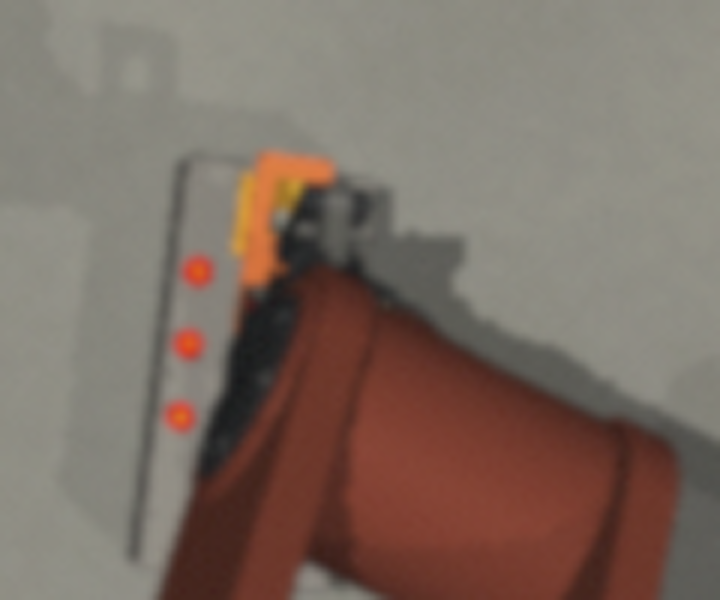

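Run:
```python
from ctl import *
tp=bot.read_tool_pos(); RL=R.from_euler("xyz",bot.read_ee_rot())*R.from_euler("x",-np.pi)
c=bot.capture("top"); cv2.imwrite("pics/z.png",cv2.resize(c["pixels"][185:220,322:362],None,fx=16,fy=16,interpolation=cv2.INTER_CUBIC))
nrm=RL.apply([0,0,1]); q=tp+RL.apply(np.array([0,0,-.026])-TCPL)
def onlink(px):
    d=ray(c,px); X=c["xyz"]+d*(((q-c["xyz"])@nrm)/(d@nrm))[:,None]; return RL.inv().apply(X-tp)+TCPL
p=cv2.cvtColor(c["pixels"],cv2.COLOR_BGR2HSV).astype(int); h,s,v=p[...,0],p[...,1],p[...,2]
cu=(h>=5)&(h<=15)&(s>110)&(v>120); go=(h>=18)&(h<=28)&(s>120)
for r in range(190,213,2):
    xs=np.nonzero(cu[r,325:350])[0]+325; g=np.nonzero(go[r,325:345])[0]+325
    if len(xs): print(r,"link L edge (link mm)",onlink([(xs[0]-.5,r)])[0].round(4)*1000,"last cu",xs[-1],"run", [int(x) for x in xs], "gold",g.tolist(), "padedge across",(((cast(c,[(g[0]-.5,r)],.04)[0]-S)@by)*1000).round(1) if len(g) else "")
print("post pred px", )
```

```text
190 link L edge (link mm) [ 65.6  13.1 -26. ] last cu 335 run [334, 335] gold [] padedge across 
192 link L edge (link mm) [ 60.5  14.7 -26. ] last cu 344 run [333, 334, 335, 336, 337, 338, 339, 340, 341, 342, 343, 344] gold [] padedge across 
194 link L edge (link mm) [ 55.4  16.4 -26. ] last cu 345 run [332, 333, 334, 335, 336, 337, 338, 339, 340, 341, 342, 343, 344, 345] gold [] padedge across 
196 link L edge (link mm) [ 50.6  15.7 -26. ] last cu 335 run [332, 333, 334, 335] gold [330, 331, 337, 338, 339, 340] padedge across 17.2
198 link L edge (link mm) [ 45.8  15.  -26. ] last cu 335 run [332, 333, 334, 335] gold [330, 336, 337, 338, 339] padedge across 16.6
200 link L edge (link mm) [ 41.   14.3 -26. ] last cu 335 run [332, 333, 334, 335] gold [330] padedge across 16.0
202 link L edge (link mm) [ 35.9  15.9 -26. ] last cu 334 run [331, 332, 333, 334] gold [329, 330] padedge across 17.8
204 link L edge (link mm) [ 31.1  15.2 -26. ] last cu 335 run [331, 332, 333, 334, 335] gold [329] padedge across 17.2
206 link L edge (link mm) [ 26.3  14.5 -26. ] last cu 335 run [331, 332, 333, 334, 335] gold [329] padedge across 16.6
208 link L edge (link mm) [ 21.1  16.2 -26. ] last cu 335 run [330, 331, 332, 333, 334, 335] gold [] padedge across 
210 link L edge (link mm) [ 16.3  15.5 -26. ] last cu 335 run [330, 331, 332, 333, 334, 335] gold [] padedge across 
212 link L edge (link mm) [ 11.5  14.7 -26. ] last cu 333 run [330, 331, 332, 333] gold [] padedge across 
post pred px
```

View pics/z.png

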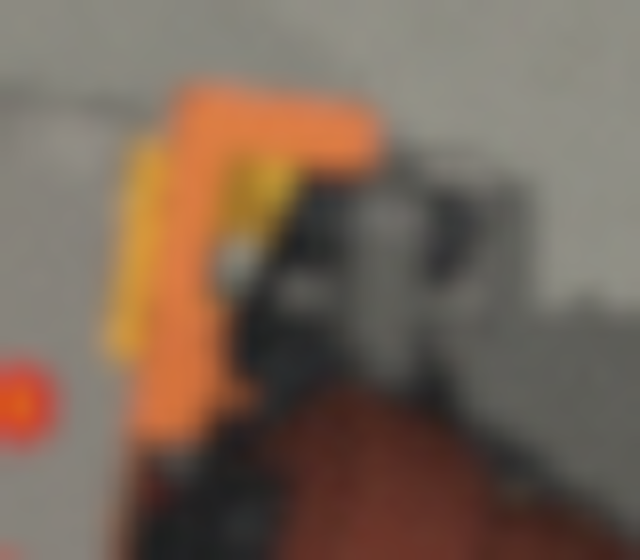

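Run:
```python
from low import *
st=json.load(open("st.json")); print(st)
lower([.13,.10,.075,.055,.035],st,Fx=-6,ytar=.0003,speed=.008,stop=6)
```

```text
{'x': 0.003946903154530932, 'cy': -0.001916354363527236, 'cz': 0.0009266451471621542}
th 0.13 False nose mm [ 1.23  0.33 43.58] tilt 0.121 yaw -0.1531 F [-8.09  2.01  1.68] t 21.8
th 0.10 False nose mm [ 1.23  0.23 43.47] tilt 0.092 yaw -0.1531 F [-7.18  2.78  3.13] t 22.31
th 0.07 False nose mm [ 1.21  0.15 43.29] tilt 0.067 yaw -0.1529 F [-7.25  1.66  2.96] t 22.77
th 0.06 False nose mm [ 1.18  0.1  43.14] tilt 0.047 yaw -0.1529 F [-7.4   1.04  3.05] t 23.19
th 0.04 False nose mm [ 1.2   0.06 42.98] tilt 0.027 yaw -0.1527 F [-8.4   1.29  2.07] t 23.61
```

Run:
```python
from low import *
st=json.load(open("st.json"))
if lower([.02,.009],st,Fx=-6,ytar=.0001,speed=.006,stop=6):
    for zm in (.0,-.0005,-.001,-.0015):
        if not lower([.008],st,Fx=-5,ytar=.0001,zm=zm,speed=.005,stop=5): break
        if nose_now()[0][2]<.0421: break
for n,(x,y) in (("scene",(205,90)),("top",(290,165))):
    cc=bot.capture(n); cv2.imwrite(f"pics/{n}4c.png",cv2.resize(cc["pixels"][y:y+100,x:x+120],None,fx=6,fy=6,interpolation=cv2.INTER_CUBIC))
```

```text
th 0.02 False nose mm [ 1.150e+00 -3.000e-02  4.284e+01] tilt 0.013 yaw -0.1528 F [-5.95  1.22  2.11] t 24.02
th 0.01 False nose mm [ 1.170e+00 -2.000e-02  4.283e+01] tilt 0.002 yaw -0.1528 F [-6.89  0.94  1.93] t 24.39
th 0.01 False nose mm [ 1.09 -0.19 42.08] tilt 0.001 yaw -0.1525 F [-8.03  0.59  2.6 ] t 24.76
```

View pics/scene4c.png

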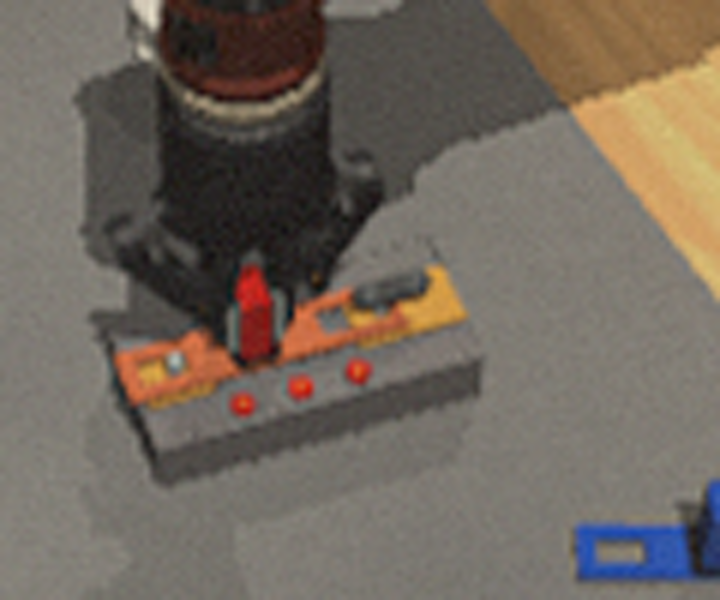

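Run:
```python
from low import *
st=json.load(open("st.json"))
for i in range(5):
    f=F()
    if f[0]>-2: break
    st["x"]-=.0004
    xc=st["x"]+.002*np.sin(.603); p,o=tgt(xc,st["cy"]+.0001,.042+st["cz"],.008); bot.move_l(p,o,speed=.005); bot.sleep(.08); rep("relax")
# seat
for i in range(4):
    if F()[2]>4.5: break
    st["cz"]-=.0003; p,o=tgt(xc,st["cy"]+.0001,.042+st["cz"],.008); print(bot.move_l(p,o,speed=.005,stop_force=5)); bot.sleep(.08); rep("seat")
json.dump(st,open("st.json","w"))
```

```text
relax nose mm [ 1.06 -0.17 42.09] tilt 0.003 yaw -0.1525 F [-5.91  0.57  0.18] t 25.25
relax nose mm [ 1.03 -0.21 42.11] tilt 0.004 yaw -0.1526 F [-5.59  1.17  0.48] t 25.58
relax nose mm [ 1.03 -0.28 42.12] tilt 0.005 yaw -0.1527 F [-5.21  1.52  1.36] t 25.92
relax nose mm [ 1.   -0.35 42.11] tilt 0.006 yaw -0.1527 F [-4.46  2.48  0.96] t 26.25
relax nose mm [ 0.94 -0.76 42.01] tilt 0.007 yaw -0.1523 F [-4.56  3.39  0.1 ] t 26.58
False
seat nose mm [ 0.99 -1.   41.87] tilt 0.007 yaw -0.1521 F [-3.85  2.26  0.26] t 26.92
False
seat nose mm [ 1.   -0.97 41.79] tilt 0.007 yaw -0.1521 F [-4.51  1.55  1.86] t 27.25
False
seat nose mm [ 1.03 -0.99 41.73] tilt 0.007 yaw -0.152 F [-4.63  2.41  2.51] t 27.58
False
seat nose mm [ 1.1  -1.   41.71] tilt 0.007 yaw -0.152 F [-5.67  2.66  4.17] t 27.92
```

Run:
```python
from low import *
st=json.load(open("st.json"))
for k in range(4):
    st["x"]-=.0003; st["cy"]+=.0004
    xc=st["x"]+.002*np.sin(.603); p,o=tgt(xc,st["cy"]+.0001,.042+st["cz"],.006); bot.move_l(p,o,speed=.005); bot.sleep(.08); rep("relax")
    f=F()
    if f[0]>-1.5: break
bot.move_gripper(.26); rep("open .26"); print(bot.read_grip_width())
bot.move_gripper(.36); rep("open .36"); print(bot.read_grip_width())
c=bot.capture("scene"); cv2.imwrite("pics/s5.png",cv2.resize(c["pixels"][90:190,205:325],None,fx=6,fy=6,interpolation=cv2.INTER_CUBIC))
json.dump(st,open("st.json","w"))
```

```text
relax nose mm [ 1.06 -0.94 41.73] tilt 0.005 yaw -0.1517 F [-5.35  1.66  3.  ] t 28.25
relax nose mm [ 1.05 -0.86 41.71] tilt 0.006 yaw -0.1514 F [-5.29  0.2   5.6 ] t 28.58
relax nose mm [ 1.08 -0.79 41.71] tilt 0.007 yaw -0.1511 F [-4.46 -0.07  5.48] t 28.92
relax nose mm [ 1.04 -0.69 41.7 ] tilt 0.008 yaw -0.1509 F [-4.08 -1.47  5.27] t 29.25
open .26 nose mm [ 1.96  0.15 41.14] tilt 0.01 yaw -0.1522 F [-0.63  0.35 -0.83] t 29.49
0.2617553483878425
open .36 nose mm [ 0.51  0.4  40.93] tilt 0.007 yaw -0.1518 F [ 0.79  0.05 -0.78] t 29.74
0.36113241190436934
```

View pics/s5.png

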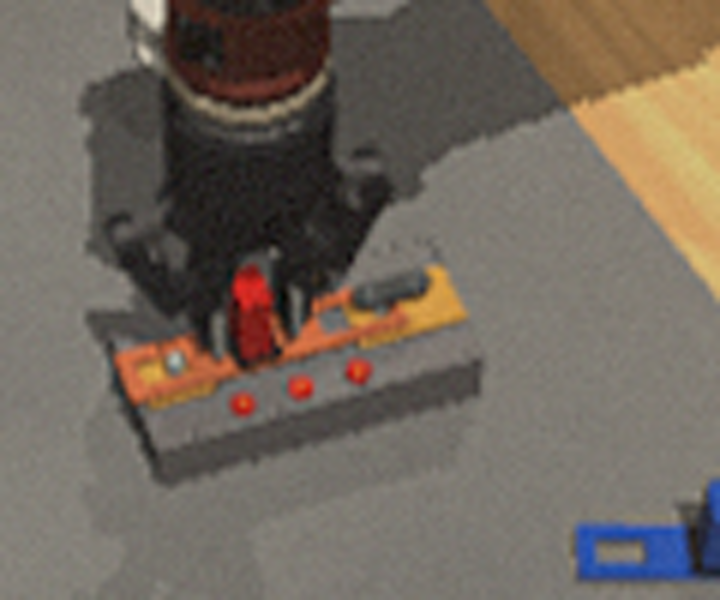

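The link is flat and the fingers are clear on both sides. I lift straight up with a light stop force and then check.

Run:
```python
from ctl import *
p=bot.read_tool_pos(); print(bot.move_l(p+[0,0,.07],speed=.04,stop_force=4)); rep()
p=bot.read_tool_pos(); bot.move_l(p+[-.1,.0,.10],speed=.15); rep()
bot.move_pose([.35,.25,.3],[np.pi,0,0]); 
for n,(x,y) in (("scene",(205,90)),("top",(290,165))):
    cc=bot.capture(n); cv2.imwrite(f"pics/{n}6.png",cc["pixels"]); cv2.imwrite(f"pics/{n}6c.png",cv2.resize(cc["pixels"][y:y+100,x:x+120],None,fx=6,fy=6,interpolation=cv2.INTER_CUBIC))
    h,s,v=[a.astype(int) for a in cv2.split(cv2.cvtColor(cc["pixels"],cv2.COLOR_BGR2HSV))]
    w=np.zeros(h.shape,bool); x0,y0,x1,y1={"top":(305,180,365,275),"scene":(215,120,295,178)}[n]; w[y0:y1,x0:x1]=1
    cu=w&(h>=6)&(h<=15)&(s>110)&(v>110); b=max(blobs(cu),key=lambda t:t[1])
    yy,xx=np.nonzero(cu); L=(cast(cc,np.c_[xx,yy],.044)-S)@np.c_[bx,by]*1000
    print(n,b[1],"rect in stud frame",cv2.minAreaRect(L.astype(np.float32)))
print(bot.read_time_s())
```

```text
False
 nose mm [  0.16   0.46 110.7 ] tilt 0.005 yaw -0.1519 F [-0.59  0.61 -0.35] t 31.69
 nose mm [-98.77 -14.52 210.09] tilt 0.005 yaw -0.1519 F [0.35 0.04 0.65] t 32.78
scene 146 rect in stud frame ((55.80620574951172, 9.499612808227539), (52.016231536865234, 167.53321838378906), 89.68468475341797)
top 258 rect in stud frame ((67.31189727783203, 8.012880325317383), (49.77896499633789, 143.13572692871094), 89.86016845703125)
34.45
```

View pics/scene6c.png

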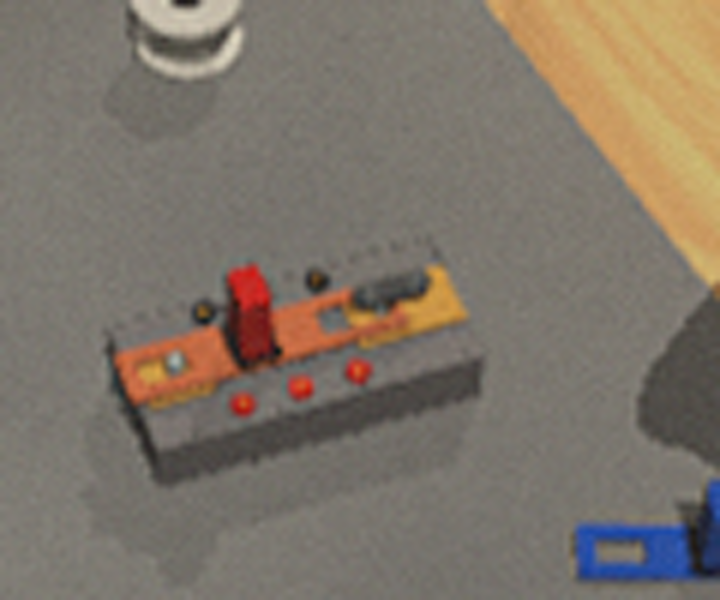

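View pics/top6c.png

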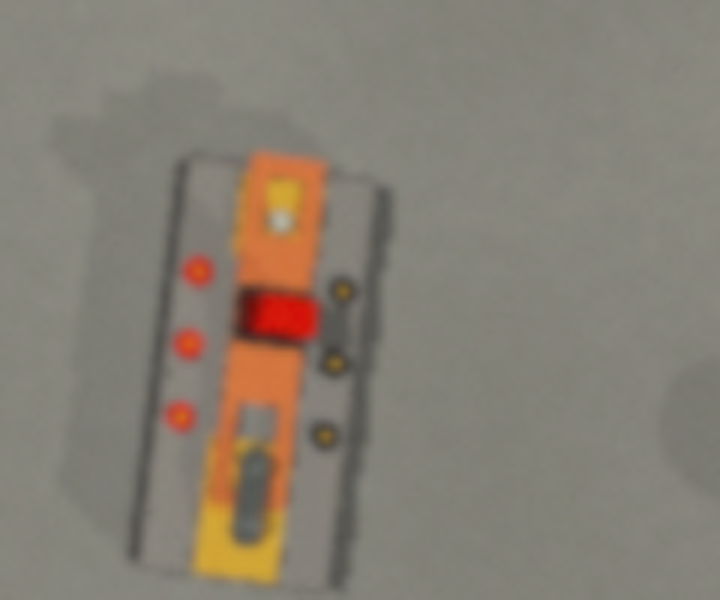

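The link lies flat, with the post in the tail hole and the nose under the head. The bystanders are untouched, so I hand it in.

Run:
```python
from rig import bot
import cv2,numpy as np
for n in("top","scene"):
    a=cv2.imread(f"pics/{n}0.png").astype(int); b=cv2.imread(f"pics/{n}6.png").astype(int)
    R={"top":{"meter":(248,92,308,128),"tub":(100,204,140,248),"reel":(410,232,444,264)},"scene":{"meter":(156,198,204,256),"reel":(224,80,248,104)}}[n]
    print(n,{k:np.abs(a-b)[y0:y1,x0:x1].mean().round(2) for k,(x0,y0,x1,y1) in R.items()})
bot.finish_job()
```

```text
top {'meter': np.float64(2.73), 'tub': np.float64(2.44), 'reel': np.float64(3.54)}
scene {'meter': np.float64(3.61), 'reel': np.float64(3.35)}
the job is handed in; nothing more can be done
```

The link is fitted, released and handed in at about 34.5 s of the 66 s allowed; no verdict is reported.

**What I did:** I picked up the large copper link by its red grip, tilted it 0.61 rad nose down and passed the eye over the stud's head. I drew it against the neck at about 9–10 N, held for more than 0.3 s. The tail was then lowered under force control with about 6–8 N of pull, the link set down flat, and the gripper opened and lifted clear. The highest pull I read was 10.2 N at the wrist.

**Last checks:**
- **Fit:** Both views show the link flat on the pads, with the post inside the tail hole and the nose under the head.
- **Position:** The last arm reading before release gave a tilt under 0.01 rad. The nose was about 1 mm from the stud centre along the block and 0.7 mm off to the side, so the hole sits about 5.5 mm along from the post (limit 8.5 mm).
- **Release:** The lift gave no force change.
- **Bystanders:** Before and after pictures of the meter and reel (both views) and the tub (top view only) differ only by noise.

**What disagreed:**
- **Camera views:** They differed by up to about 3 mm on where the stud and post lie across the block. I used the socket rows to choose a value in between, and the free descent supported it.
- **First draw stop:** It triggered at 4 N, but the force then settled back to nothing, so I repeated the draw more slowly.
- **Outline check:** The final automatic outline of the link picked up the red sockets, and in the scene view the pad as well. It was no use for sideways position, so I judged that from the pictures and the arm's readings.

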